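Serve a coffee pod and hold the sprung tray at the mark

TASK

Get me a pod from the coffee-pod dispenser: swing the lever on its cap round to its stop and let it spring back, then pull the sprung pod tray out by its grip tab until its pointer is level with the mark clip on the rail. Keep holding it there so that I can take the pod: the program finishes while the gripper still holds the tray at the mark. Leave the other things on the worktop where they are.

Things in the scene. Friction and masses are not known exactly. Their poses are not given: they have to be found in the camera images.
- dispenser: Pod dispenser, fixed: dark base rail 12 mm high (x -190 to +80, y -60 to +60 mm); on its +x end an aluminium tray tunnel (x -60 to +80, y -58 to +58 mm, top at 70 mm) and on that a clear round magazine, 104 mm across, centred at x +10 mm, capped at 150 mm. Origin on the worktop, z up. The tray comes out along -x, over the free end of the rail; +y is roughly the robot's side.
- lever_axis (a point): Point on the lever's upright hinge axis, in the middle of the cap, 200 mm above the worktop (level with the top of the finger post).
- lever_post (a point): Centre of the top of the lever's finger post, 200 mm above the worktop: an upright black round post, 14 mm diameter, 37 mm free height above the lever's 10 mm thick arm (post from z = 163 to 200 mm), 75 mm from the hinge axis. It moves with the lever.
- lever (a joint): Angle of the lever, rad: 0 at rest, growing anticlockwise seen from above, stop at 1.2. Sprung: it returns to 0 when let go; about 1 N at the post to start it, 4.5 N at the stop. A straight arm of steel on the cap.
- tray_slide (a joint): How far the tray is pulled out, m: 0 home, end stop at 0.09. Sprung: about 3.5 N when home, rising 0.7 N for each 10 mm; it runs home when let go.
- tray: Sprung tray with a black upright grip tab on its front; this pose is the tab's. Tab: 32 mm long (x) x 12 mm thick (y) x 62 mm high, z 33 to 95 mm above the worktop; origin at the centre of its underside, at x -112 mm, y 0 of the dispenser when home (52 mm before the tunnel's mouth), axes as the dispenser's. Beside it, above the rail, is free space for fingers closing along y.
- tab_top (a point): Centre of the tab's top face, 95 mm above the worktop.
- pointer (a point): Tip of the tray's pointer: a thin dark fin (3 mm wide along x, 14 mm high) sticking out of the tray's front panel on the dispenser's +y side, 33 mm above the worktop. It moves with the tray.
- clip: Steel mark clip sitting fixed on the +y edge of the rail, 18 x 12 mm and 7 mm high, with a thin upright fin 3 mm wide and 22 mm high across its middle; its place along the rail differs from time to time, 40 to 65 mm out from the pointer's home place. Origin at the centre of its underside, 12 mm above the worktop; axes as the dispenser's.
- mark (a point): The mark: inner top edge of the clip's fin, 33 mm above the worktop. The pointer is level with it when both have the same x in the dispenser's frame.
- mug_2: Bystander: mug, dark above and white below, 90 x 122 x 107 mm, upright behind the rail; origin at the centre of its underside.
- spice_jar_4: Bystander: spice jar with a dark cap, 41 mm diameter, 105 mm high, behind the magazine; origin at the centre of its underside.
- teaspoon_1: Bystander: teaspoon, 137 x 28 x 13 mm, lying on the worktop on the robot's side of the rail; origin at the centre of its underside.
- jar_1: Bystander: jar with a red lid, 65 mm diameter, 100 mm high, left of the dispenser, in front of the tall cupboard (cupboard front at about x = 0.57 m for y above 0.15 m, to be kept clear of); origin at the centre of its underside.
- box_1: Bystander: tea carton, 71 x 126 x 76 mm, farther left; origin at the centre of its underside.

How it is judged:
By the outcome, as a careful person would: the job done as asked, in the order asked, and still so for the second after the job is handed in, while the arm keeps its last pose, push and grip.
It also fails if it takes over 48 s, if anything falls off the work surface, if the arm or the gripper's body presses on something with over 40 N, if the wrist force passes 120 N, or if a joint passes its speed limit or range.

ROBOT

A 6-joint arm with a two-finger parallel gripper is mounted at the origin on a cart in front of the work surface, level with it; the furniture and walls round the work are solid. World frame = base frame: x ahead of the robot, y to its left, z up, the work surface at z = 0. Lengths are in mm, angles in degrees, forces in N, time in s.
With the tool pointing down it reaches from about 350 to 850 mm from the base axis. Payload 8.1 kg.
Tool frame: the origin (TCP) lies midway between the tips of the shut fingers; the grasp point (between the pads) lies 19 mm behind it; z points along the fingers, y is the line along which they close (so a half turn about z gives the same grasp; the last joint's range is limited). The gripper opens to 85 mm and grips with 20 to 120 N. Pads are 22 mm wide; open, the fingers measure 114 mm over their backs; the gripper's body (76 mm by 85 mm) begins 54 mm behind the grasp point. The pads swing forward as they close: fully open they stand 13 mm farther back than shut.
Start: joints at [63.805, 7.471, 85.268, -0, 87.261, -4.893], TCP at [217.955, 559.018, 231.292] pointing down, gripper open.
Joint ranges: [-169.43, 169.43], [-51.17, 129.36], [1.28, 143.12], [-76.62, 256.62], [0, 156.53], [-152.29, 152.29]. Speed limits (degrees/s): [136.94, 136.94, 159.86, 180, 180, 180].

INTERFACE

Orientations are given as [roll, pitch, yaw] about the fixed x, y, z axes, in that order (R = Rz(yaw) Ry(pitch) Rx(roll)).
In Python, from bench import r gives the robot as it stands.
- The arm moves only by the tool steer_hand, called after "Call:" in YAML: its name, and indented under it one key for each argument. Schema: {"type":"object","properties":{"offsets":{"type":"object","properties":{"rows":{"type":"array","items":{"type":"array","items":{"type":"number"},"minItems":7,"maxItems":7},"minItems":1,"maxItems":8}},"additionalProperties":false,"required":["rows"]},"clamp_n":{"type":"number"},"only":{"type":"string"},"quiet":{"type":"boolean"},"lines":{"type":"string"}},"required":["offsets"],"additionalProperties":false}. offsets is an object whose key "rows" holds a list of rows, 1 to 8 of them, each of 7 numbers: a rotation vector rx, ry, rz in units of 4 degrees, then dx, dy, dz in units of 50 mm, then the finger opening in mm; each row is the pose to reach, as a shift and turn from the pose commanded when the call began, along the tool's axes at that moment; what a row does not reach only later rows make up. A row lasts 1/8 s, in which the tool goes at most 62.5 mm and 10.7 degrees, less where a joint would pass 70% of its speed; a pose out of reach is approached as far as the arm can. The fingers move at their own pace and stop on an object; clamp_n is the grip in N (left out, the last holds). Time passes only in rows, so rows that do not move let the fingers close. The tool returns the time, the measured TCP pose, the force, the opening and the grip force at its end. only (a regular expression) keeps the lines of the reply that match it, lines (a string "A,B") keeps lines A to B, and quiet returns only ok. Input that does not fit is refused with a message, and nothing moves.
- r.sense(): the state, without advancing time (a new reading comes with each control period).
- r.snapshot(name): name is "scene" or "top"; returns a dict with "pixels" (480x640x3 uint8, blue, green, red), "fx", "fy", "cx", "cy" (pixels), "pose" (4x4, takes a point from camera to world coordinates). Camera axes: x right, y up, looking along -z (the intrinsics and any distortion apply to the point x, -y, -z); pixel columns grow to the right and rows downward; lengths in mm; the calibration is good to about 2 mm. A picture is of the moment at which its call begins. There is no depth.
- r.hand_in(): hands the job in; it is judged then, once.
The state is a dict: "time": time; "joint_pos": joint angles; "qd": joint speeds; "joint_efforts": joint torques, N m; "tool_pos": TCP position; "tcp_rot": TCP orientation; "ft_force": force on the tool from outside, world axes, zero at the start; "wrist_torque": the same for the moment, N m; "finger_gap": finger opening in mm; "grip_force": force on a finger pad.
Only numpy, scipy, OpenCV 4.12 (cv2) and the standard library are available. Lean on these libraries where they do the work, as an engineer would, in place of code of your own. Each camera call takes 0.05 s, during which the arm holds its last target. There are 200 camera calls.

## Working session

There is one attempt and no reset: what is moved stays moved. The work goes in short steps, Python scripts to look and compute and a tool call to move; the robot and the scene stay as the last step left them, time stands still between calls to the robot, and variables do not carry over. Pictures are saved under pics/ and viewed, at most 10 in all, crops included, and the job is handed in when it is done.

```bash
ls; mkdir -p pics
```

Run:
```python
from bench import r
import cv2,numpy as np
s=r.sense();print(s)
for n in("scene","top"):
    d=r.snapshot(n);cv2.imwrite(f"pics/{n}0.png",d["pixels"])
    print(n,d["fx"],d["fy"],d["cx"],d["cy"],[k for k in d]);print(np.round(d["pose"],4))
```

```text
bench.py
pics
{'time': 0.0, 'joint_pos': array([ 6.38035651e+01,  7.51510425e+00,  8.53285880e+01, -3.46502469e-05,
        8.72613467e+01, -4.89183162e+00]), 'qd': array([-0.05515873,  0.08668033,  0.10547088,  0.02832887, -0.08529676,
        0.02346338]), 'joint_efforts': array([-3.30623980e-04, -5.69397497e+01, -5.00554168e+01, -2.40502668e-04,
        1.45631892e-02, -5.41527015e-05]), 'tool_pos': array([217.7228621 , 558.52171003, 230.2510936 ]), 'tcp_rot': array([-1.79895341e+02, -8.92269777e-03,  1.58695390e+02]), 'ft_force': array([-0.25188691,  0.09380113, -0.04238735]), 'wrist_torque': array([ 0.00012899,  0.03221066, -0.00202103]), 'grip_force': 0.0, 'finger_gap': 85.22320392130598}
scene 566.2931463180022 566.2931463180022 320.05776808584346 242.87552376260516 ['pixels', 'fx', 'fy', 'cx', 'cy', 'pose']
[[ 6.325000e-01  3.667000e-01 -6.822000e-01 -4.037253e+02]
 [-7.742000e-01  2.750000e-01 -5.700000e-01 -7.282491e+02]
 [-2.140000e-02  8.887000e-01  4.579000e-01  7.918393e+02]
 [ 0.000000e+00  0.000000e+00  0.000000e+00  1.000000e+00]]
top 558.5716618397323 558.5716618397323 317.4588310475216 239.2252838922921 ['pixels', 'fx', 'fy', 'cx', 'cy', 'pose']
[[ 2.9000000e-02  9.8920000e-01 -1.4390000e-01  4.0270270e+02]
 [-9.9930000e-01  3.2000000e-02  1.8600000e-02  9.8909100e+01]
 [ 2.3000000e-02  1.4320000e-01  9.8940000e-01  1.2631463e+03]
 [ 0.0000000e+00  0.0000000e+00  0.0000000e+00  1.0000000e+00]]
```

View pics/scene0.png

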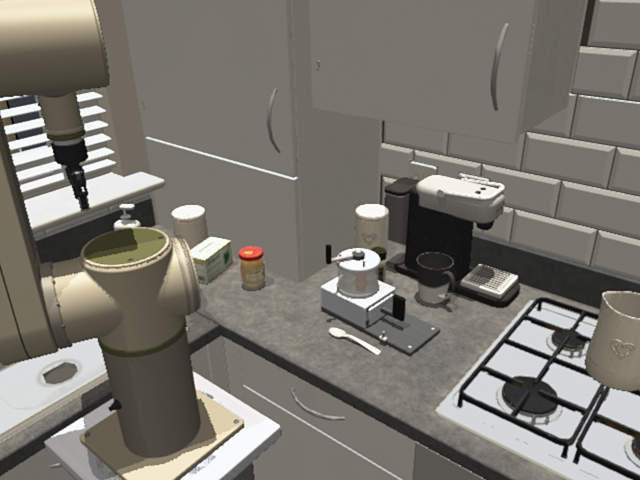

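View pics/top0.png

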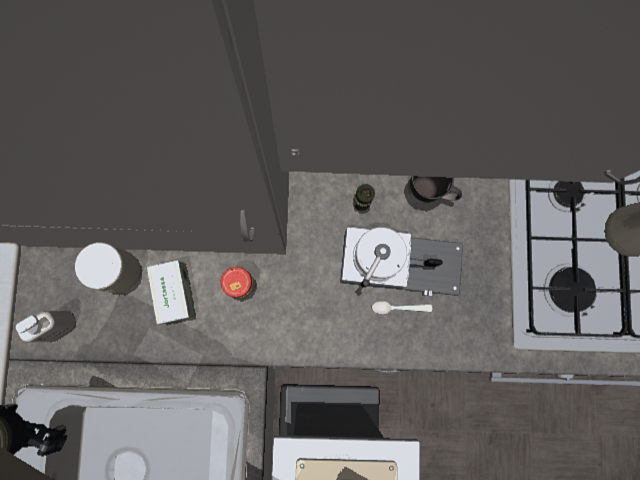

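The scene view shows the dispenser at about (370,300), with the post at (328,253) and the tab at (399,306). In the top view the magazine is at (382,255), the post near (362,289), the tab near (432,263) and the clip near (428,293). Next I'll zoom into both.

Run:
```python
import cv2,numpy as np
a=cv2.imread("pics/scene0.png")[235:355,315:445];b=cv2.imread("pics/top0.png")[220:320,335:470]
cv2.imwrite("pics/zs.png",cv2.resize(a,None,fx=5,fy=5,interpolation=cv2.INTER_CUBIC)[:600])
cv2.imwrite("pics/zt.png",cv2.resize(b,None,fx=5.5,fy=5.5,interpolation=cv2.INTER_CUBIC))
```

```text
(no output)
```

View pics/zs.png

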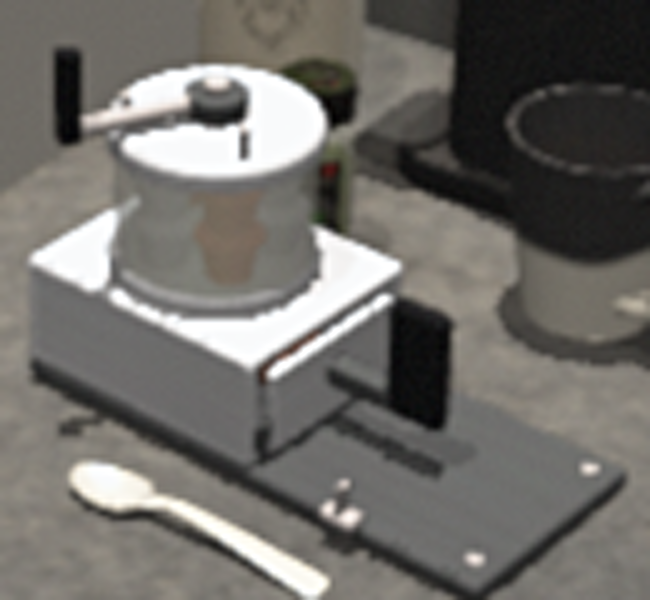

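View pics/zt.png

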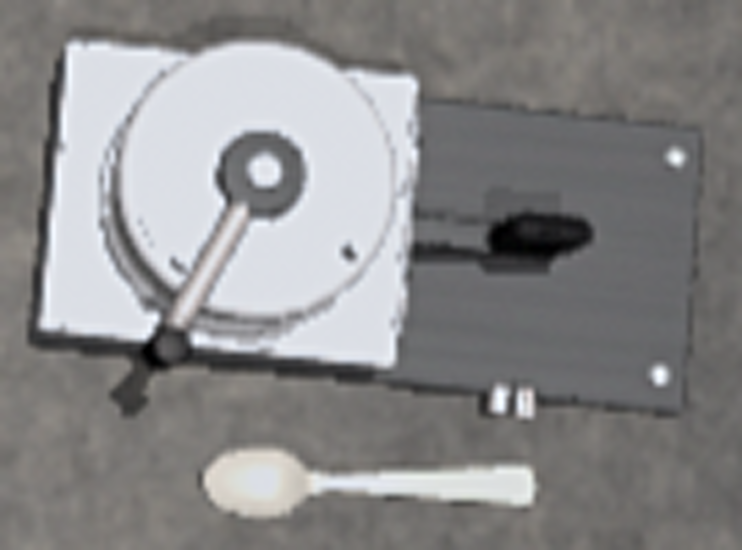

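Create h.py:
```python
import numpy as np,cv2
from bench import r
cal={n:r.snapshot(n) for n in("scene","top")}
def ray(n,p):
    d=cal[n];v=np.array([(p[0]-d["cx"])/d["fx"],-(p[1]-d["cy"])/d["fy"],-1.]);M=d["pose"]
    v=M[:3,:3]@v;return M[:3,3],v/np.linalg.norm(v)
def plane(n,p,z):
    o,v=ray(n,p);return o+v*(z-o[2])/v[2]
def tri(ps,pt):
    a,u=ray("scene",ps);b,v=ray("top",pt)
    t=np.linalg.lstsq(np.c_[u,-v],b-a,rcond=None)[0]
    p,q=a+u*t[0],b+v*t[1];return (p+q)/2,np.linalg.norm(p-q)
S=lambda x,y:(315+x/5-.4,235+y/5-.4)
T=lambda x,y:(335+(x+.5)/5.5-.5,220+(y+.5)/5.5-.5)
def proj(n,P):
    d=cal[n];c=np.linalg.inv(d["pose"])@np.r_[P,1];return d["cx"]-d["fx"]*c[0]/c[2],d["cy"]+d["fy"]*c[1]/c[2]
```

Run:
```python
from h import *
np.set_printoptions(precision=1,suppress=True)
print("post",tri(S(68,51),T(174,343)))
print("hub",tri(S(218,84),T(264,170)))
print("tab",tri(S(420,309),T(550,234)))
print("railbolt",tri(S(590,468),T(676,157)),tri(S(475,558),T(659,375)))
print("clip",tri(S(343,487),T(512,400)))
c=[plane("top",T(*p),70) for p in((65,40),(417,75),(397,367),(37,332))]
rr=[plane("top",T(*p),12) for p in((700,130),(683,412))]
for p in c+rr:print(p)
print("post plane",plane("top",T(174,343),200),"hub170",plane("top",T(264,170),175),"tab95",plane("top",T(550,234),95))
c=np.array(c)[:,:2]
ang=lambda v:np.degrees(np.arctan2(v[1],v[0]))
print(ang(c[0]-c[1]),ang(c[3]-c[2]),ang(c[3]-c[0])-90,ang(c[2]-c[1])-90, ang((rr[1]-rr[0])[:2])-90)
print("ctr tunnel",c.mean(0))
yaw=np.radians(np.median([ang(c[0]-c[1]),ang(c[3]-c[2])]))
```

```text
post (array([477.7, -15.9, 202.8]), np.float64(0.45720809014977043))
hub (array([543.6, -51.3, 169.1]), np.float64(0.5314070976099328))
tab (array([ 531.9, -171.7,   97.9]), np.float64(1.6906691086673464))
railbolt (array([ 573.7, -241.6,   17.8]), np.float64(0.01532903680755413)) (array([ 484.3, -234.4,   17.6]), np.float64(0.8517857303866254))
clip (array([ 472.1, -171.5,   34.4]), np.float64(3.061354917199207))
[605.3  14.6  70. ]
[ 595.9 -124.8   70. ]
[ 480.6 -117.6   70. ]
[489.9  23.   70. ]
[ 586.1 -253.3   12. ]
[ 469.6 -245.3   12. ]
post plane [478.  -16.4 200. ] hub170 [542.7 -50.3 175. ] tab95 [ 531.7 -171.7   95. ]
86.12864454145942 86.20591036210796 85.83037231813356 86.41276379897792 86.10210671294035
ctr tunnel [542.9 -51.2]
```

Create go.py:
```python
# how far to go, in tool axes, to a world TCP position / downward tool yaw
import sys,numpy as np
from scipy.spatial.transform import Rotation as Ro
from bench import r
s=r.sense();R=Ro.from_euler("xyz",s["tcp_rot"],degrees=True)
for a in sys.argv[1:]:
    x,y,z,w=map(float,a.split(","))
    G=Ro.from_euler("xyz",[180,0,w],degrees=True)
    print(np.round((R.inv()*G).as_rotvec(degrees=True),1),np.round(R.inv().apply(np.array([x,y,z])-s["tool_pos"]),1))
print({k:np.round(s[k],1) for k in("time","tool_pos","tcp_rot","ft_force","joint_pos","finger_gap","grip_force")})
```

```bash
python3 go.py 478,-16,245,180;python3 -c "
from h import *
print(plane('top',(400,177),500),plane('top',(400,177),700),plane('top',(237,283),100))"
```

```text
[ -0.1  -0.  -21.3] [-451.2 -440.9  -13.9]
{'time': np.float64(0.2), 'tool_pos': array([217.8, 558.7, 230.6]), 'tcp_rot': array([-179.9,   -0. ,  158.7]), 'ft_force': array([0.4, 1.1, 0.3]), 'joint_pos': array([63.8,  7.5, 85.3,  0. , 87.3, -4.9]), 'finger_gap': np.float64(85.7), 'grip_force': np.float64(0.0)}
[605.94687436 -29.05178439 500.        ] [552.68208241   4.48331495 700.        ] [474.74003165 241.28278908 100.        ]
```
Cupboard front at x 606 if z=500, wrist of arm above x 480 to 535; flange radius ~60... ok. Gripper+wrist heights: maybe 250 mm above TCP. Elbow lower x. OK.

The rows are not in the units I measure in: shifts go in units of 50 mm and turns go in units of 4 degrees. I convert before sending: -330 mm is -6.6, -320 mm is -6.4, -6 degrees is -1.5.

Call:
steer_hand:
  offsets: {"rows": [[0,0,-0.75,-0.8,-0.8,-0.2,85],[0,0,-1.5,-1.6,-1.6,-0.28,85],[0,0,-2.25,-2.4,-2.4,-0.28,80],[0,0,-3,-3.24,-3.2,-0.28,70],[0,0,-3.75,-4.08,-4,-0.28,60],[0,0,-4.5,-4.92,-4.8,-0.28,50],[0,0,-5.25,-5.76,-5.6,-0.28,40],[0,0,-5.25,-6.6,-6.4,-0.28,36]]}
  clamp_n: 40

```text
time: 1.3
tool_pos: [409.7, 139.3, 245.6]
tcp_rot: [180.0, 0.1, 179.8]
ft_force: [1.7, -0.7, 0.5]
finger_gap: 35.8
grip_force: 0.0
```

```bash
python3 go.py 478,-16,245,180
```

```text
[ 0.   0.1 -0.2] [ -69.  -155.     0.6]
{'time': np.float64(1.3), 'tool_pos': array([409.7, 139.3, 245.6]), 'tcp_rot': array([1.800e+02, 1.000e-01, 1.798e+02]), 'ft_force': array([ 1.7, -0.7,  0.5]), 'joint_pos': array([ 12. , -19.8, 109.1,   0. ,  90.6, -77.8]), 'finger_gap': np.float64(35.8), 'grip_force': np.float64(0.0)}
```

Converted, -154 mm is -3.08, -145 mm is -2.9.

Call:
steer_hand:
  offsets: {"rows": [[0,0,0,-0.48,-1,0,36],[0,0,0,-0.96,-2,0,36],[0,0,0,-1.38,-2.9,0,36],[0,0,0,-1.38,-3.08,0,36],[0,0,0,-1.38,-3.08,0,36]]}

```text
time: 1.92
tool_pos: [477.1, -13.6, 245.1]
tcp_rot: [180.0, -0.0, 179.6]
ft_force: [-0.8, 0.7, -0.3]
finger_gap: 36.1
grip_force: 0.0
```

```bash
python3 go.py 478,-16,172,180
```

Run:
```python
from h import *
a=cal["scene"]["pixels"][195:315,305:435];b=cal["top"]["pixels"][220:330,335:470]
a=cv2.resize(a,(433,400),interpolation=2);b=cv2.resize(b,(360,400),interpolation=2)
cv2.imwrite("pics/p1.png",np.hstack([a,b]))
```

```text
[ 0.  -0.  -0.4] [-1.  -2.4 73.1]
{'time': np.float64(1.9), 'tool_pos': array([477.1, -13.6, 245.1]), 'tcp_rot': array([180. ,  -0. , 179.6]), 'ft_force': array([-0.8,  0.7, -0.3]), 'joint_pos': array([ -7.8, -12.2, 102.9,   0. ,  89.3, -97.4]), 'finger_gap': np.float64(36.1), 'grip_force': np.float64(0.0)}
```

View pics/p1.png

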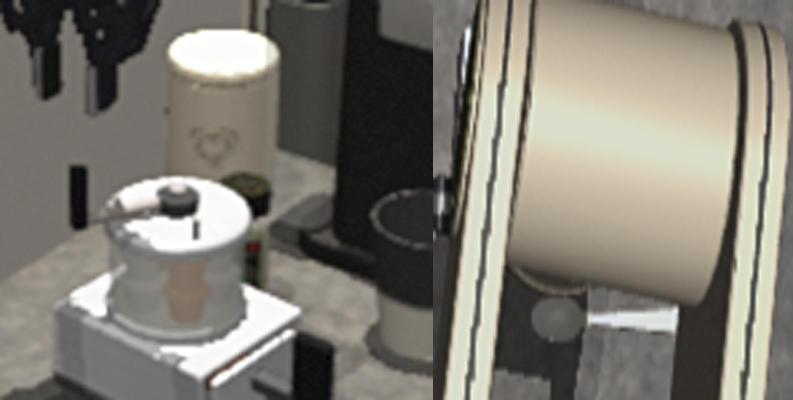

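The fingertips at (45,95) and (100,110) are centred above the post at (78,168), and the lever hasn't moved. I'll descend, then close.

Converted, 30 mm is 0.6, -2 mm is -0.04.

Call:
steer_hand:
  offsets: {"rows": [[0,0,0,-0.02,-0.04,0.6,36],[0,0,0,-0.02,-0.04,1.2,36],[0,0,0,-0.02,-0.04,1.44,36],[0,0,0,-0.02,-0.04,1.44,36],[0,0,0,-0.02,-0.04,1.44,14],[0,0,0,-0.02,-0.04,1.44,5],[0,0,0,-0.02,-0.04,1.44,5],[0,0,0,-0.02,-0.04,1.44,5]]}
  clamp_n: 40

```text
time: 3.02
tool_pos: [479.2, -15.2, 174.9]
tcp_rot: [180.0, 0.1, 179.7]
ft_force: [-2.0, 2.0, 6.5]
finger_gap: 12.5
grip_force: 39.3
```

Run:
```python
from h import *
from bench import r
c=np.array([542.9,-51.2]);p=np.array(r.sense()["tool_pos"][:2]);print(p)
a0=np.arctan2(479-c[0]-1,0)
a0=np.radians(151.7)
for k in np.linspace(0,1.25,11):
    print(round(k,3),np.round(c+75*np.array([np.cos(a0+k),np.sin(a0+k)])-p,1))
```

```text
[479.16636793 -15.20493957]
0.0 [-2.3 -0.4]
0.125 [-6.2 -8.9]
0.25 [ -9.  -17.9]
0.375 [-10.7 -27.1]
0.5 [-11.3 -36.5]
0.625 [-10.6 -45.8]
0.75 [ -8.8 -55. ]
0.875 [ -5.9 -63.9]
1.0 [ -1.9 -72.4]
1.125 [  3.2 -80.2]
1.25 [  9.2 -87.5]
```

Converted, -9 mm is -0.18, 9 mm is 0.18.

Call:
steer_hand:
  offsets: {"rows": [[0,0,0,0.06,-0.08,-0.06,5],[0,0,0,0.1,-0.18,-0.06,5],[0,0,0,0.16,-0.36,-0.06,5],[0,0,0,0.2,-0.54,-0.06,5],[0,0,0,0.22,-0.72,-0.06,5],[0,0,0,0.21,-0.9,-0.06,5],[0,0,0,0.18,-1.08,-0.06,5],[0,0,0,0.18,-1.08,-0.06,5]]}
  clamp_n: 40

```text
time: 4.12
tool_pos: [467.3, -69.1, 175.1]
tcp_rot: [179.9, -0.2, 179.7]
ft_force: [-5.3, 2.4, -2.4]
finger_gap: 12.4
grip_force: 41.7
```

Run:
```python
from h import *
from bench import r
s=r.sense();c=np.array([542.9,-51.2]);v=s["tool_pos"][:2]-c;print(np.hypot(*v),np.degrees(np.arctan2(v[1],v[0]))%360-151.7,s["ft_force"])
```

```text
77.6737387060378 41.5075372819218 [-4.95293154  3.02467398 -2.57377764]
```

Converted, -11 mm is -0.22, -6 mm is -0.12.

Call:
steer_hand:
  offsets: {"rows": [[0,0,0,-0.06,-0.12,0,5],[0,0,0,-0.12,-0.22,0,5],[0,0,0,-0.18,-0.34,0,5],[0,0,0,-0.26,-0.46,0,5],[0,0,0,-0.32,-0.56,0,5],[0,0,0,-0.32,-0.56,0,5]]}
  clamp_n: 40

```text
time: 4.97
tool_pos: [483.8, -97.0, 175.2]
tcp_rot: [179.9, -0.2, 179.7]
ft_force: [-2.6, 3.5, -5.1]
finger_gap: 12.7
grip_force: 41.3
```

Run:
```python
from h import *
from bench import r
s=r.sense();c=np.array([542.9,-51.2]);v=s["tool_pos"][:2]-c;print(np.hypot(*v),np.degrees(np.arctan2(v[1],v[0]))%360-151.7,s["ft_force"])
```

```text
74.71918080304397 66.08688701218401 [-3.14306577  2.88059202 -7.64240872]
```

Converted, -3 mm is -0.06, -3.5 mm is -0.07.

Call:
steer_hand:
  offsets: {"rows": [[0,0,0,-0.03,-0.04,0,5],[0,0,0,-0.06,-0.07,0,5],[0,0,0,-0.06,-0.07,0,5]]}
  clamp_n: 60

```text
time: 5.45
tool_pos: [486.0, -99.7, 175.2]
tcp_rot: [179.9, -0.3, 179.7]
ft_force: [-9.2, 7.8, -2.4]
finger_gap: 12.0
grip_force: 58.9
```

Call:
steer_hand:
  offsets: {"rows": [[0,0,0,-0.03,-0.03,0,5],[0,0,0,-0.03,-0.03,0,5]]}

```text
time: 5.7
tool_pos: [486.3, -100.1, 175.1]
tcp_rot: [179.8, -0.4, 179.8]
ft_force: [-16.2, 12.4, 1.6]
finger_gap: 11.9
grip_force: 59.5
```

Call:
steer_hand:
  offsets: {"rows": [[0,0,0,-0.03,-0.04,0,5],[0,0,0,-0.03,-0.04,0,5]]}

```text
time: 5.95
tool_pos: [486.8, -100.7, 175.0]
tcp_rot: [179.6, -0.6, 179.8]
ft_force: [-22.3, 19.7, 8.3]
finger_gap: 12.0
grip_force: 60.2
```

Converted, -60 mm is -1.2, -25 mm is -0.5.

Call:
steer_hand:
  offsets: {"rows": [[0,0,0,0.06,0.08,0,12],[0,0,0,0.06,0.08,0,40],[0,0,0,0.06,0.08,0,40],[0,0,0,0.06,0.08,-0.5,40],[0,0,0,0.06,0.08,-1.2,40],[0,0,0,0.06,0.08,-1.5,40],[0,0,0,0.06,0.08,-1.5,60]]}
  clamp_n: 40

```text
time: 6.82
tool_pos: [489.0, -101.1, 252.9]
tcp_rot: [-179.9, 0.2, 179.7]
ft_force: [-0.4, 0.3, -0.8]
finger_gap: 57.3
grip_force: 0.0
```

Run:
```python
from h import *
cv2.imwrite("pics/s2.png",cal["scene"]["pixels"])
u=np.array([np.cos(np.radians(86.1)),np.sin(np.radians(86.1))]);v=np.array([-u[1],u[0]])
for n,p in cal.items():
    a=p["pixels"]
# post: darkest tall blob near its old top-left place in the scene view
a=cal["scene"]["pixels"][235:275,315:345]
m=(a.max(2)<40).astype(np.uint8);n,l,st,ce=cv2.connectedComponentsWithStats(m)
print(st[1:]+[315,235,0,0,0])
a=cv2.imread("pics/scene0.png")[235:275,315:345]
m=(a.max(2)<40).astype(np.uint8);n,l,st,ce=cv2.connectedComponentsWithStats(m)
print(st[1:]+[315,235,0,0,0])
```

```bash
python3 go.py 533,-172,180,86 533,-172,55,86
```

```text
[[326 246   5  18  80]]
[[326 245   5  19  86]]
[-0.  -0.  93.7] [-45.8 -71.2  70.3]
[-0.  -0.  93.7] [-45.9 -71.2 195.3]
{'time': np.float64(6.9), 'tool_pos': array([ 487.7, -100.5,  250.3]), 'tcp_rot': array([180. ,  -0. , 179.7]), 'ft_force': array([ 0. , -0.3, -1.1]), 'joint_pos': array([ -17.5,   -8.9,   99.5,   -0. ,   89.4, -107.2]), 'finger_gap': np.float64(60.1), 'grip_force': np.float64(0.0)}
```

The lever is back: the post blob is in its original place. On to the tray.

Call:
steer_hand:
  offsets: {"rows": [[0,0,2.5,-0.1,-0.18,0,60],[0,0,5,-0.2,-0.36,0,60],[0,0,7.5,-0.3,-0.54,0,60],[0,0,10,-0.4,-0.72,0.1,60],[0,0,12.5,-0.52,-0.9,0.2,60],[0,0,15,-0.64,-1.08,0.4,60],[0,0,17.5,-0.76,-1.24,0.6,60],[0,0,20,-0.92,-1.42,0.8,60]]}
  clamp_n: 60

```text
time: 7.92
tool_pos: [532.8, -171.6, 208.9]
tcp_rot: [-179.9, -0.1, 99.4]
ft_force: [0.1, 0.3, -0.2]
finger_gap: 60.0
grip_force: 0.0
```

Call:
steer_hand:
  offsets: {"rows": [[0,0,2.5,0,0,0,60],[0,0,3.5,0,0,0.4,60],[0,0,3.5,0,0,0.4,60],[0,0,3.5,0,0,0.4,60]]}

```text
time: 8.43
tool_pos: [533.1, -171.5, 190.8]
tcp_rot: [-179.9, -0.0, 85.8]
ft_force: [-0.1, -0.0, 0.6]
finger_gap: 60.1
grip_force: 0.0
```

```bash
python3 go.py 533,-172,55,86
```

Run:
```python
from h import *
a=cal["scene"]["pixels"][200:345,325:455];b=cal["top"]["pixels"][220:330,335:470]
cv2.imwrite("pics/p2.png",np.hstack([cv2.resize(a,(431,480),interpolation=2),cv2.resize(b,(360,480),interpolation=2)]))
```

```text
[-0.1 -0.  -0.2] [-5.000e-01  1.000e-01  1.358e+02]
{'time': np.float64(8.4), 'tool_pos': array([ 533.1, -171.5,  190.8]), 'tcp_rot': array([-179.9,   -0. ,   85.8]), 'ft_force': array([-0.1, -0. ,  0.6]), 'joint_pos': array([-23.1,   2.6,  94.6,  -0. ,  82.8, -18.9]), 'finger_gap': np.float64(60.1), 'grip_force': np.float64(0.0)}
```

View pics/p2.png

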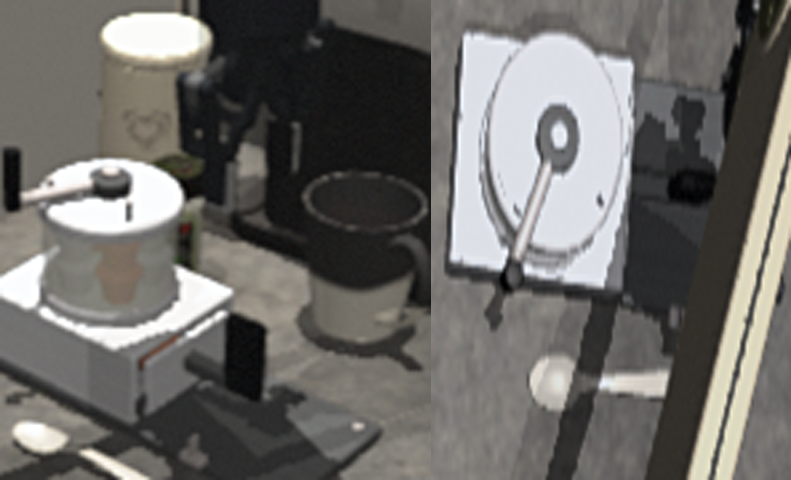

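The lever is at rest in both views, and the fingers near (215,150) sit above the tab at (245,350). Descending.

Converted, 135 mm is 2.7, 125 mm is 2.5.

Call:
steer_hand:
  offsets: {"rows": [[0,0,0,0,0,0.8,60],[0,0,0,0,0,1.5,60],[0,0,0,0,0,2.1,60],[0,0,0,0,0,2.5,60],[0,0,0,0,0,2.7,60],[0,0,0,0,0,2.7,60]]}
  clamp_n: 60

```text
time: 9.28
tool_pos: [533.6, -171.7, 56.3]
tcp_rot: [-180.0, -0.0, 85.7]
ft_force: [-0.2, 0.9, 0.9]
finger_gap: 60.1
grip_force: 0.0
```

Call:
steer_hand:
  offsets: {"rows": [[0,0,0,0,0,0,30],[0,0,0,0,0,0,20],[0,0,0,0,0,0,5],[0,0,0,0,0,0,5],[0,0,0,0,0,0,5]]}
  clamp_n: 60

```text
time: 9.9
tool_pos: [535.0, -172.0, 57.5]
tcp_rot: [179.8, 0.0, 85.7]
ft_force: [5.4, -0.7, -1.1]
finger_gap: 11.2
grip_force: 61.9
```

```bash
python3 go.py 533,-172,55,86
```

```text
[ 0.2  0.  -0.3] [-0.1 -2.   2.5]
{'time': np.float64(9.9), 'tool_pos': array([ 535. , -172. ,   57.5]), 'tcp_rot': array([179.8,   0. ,  85.7]), 'ft_force': array([ 5.4, -0.7, -1.1]), 'joint_pos': array([-23.1,  10.2, 101.1,   0. ,  68.4, -18.8]), 'finger_gap': np.float64(11.2), 'grip_force': np.float64(61.9)}
```

Converted, -35 mm is -0.7, -30 mm is -0.6.

Call:
steer_hand:
  offsets: {"rows": [[0,0,0,-0.1,0,0,5],[0,0,0,-0.2,0,0,5],[0,0,0,-0.3,0,0,5],[0,0,0,-0.4,0,0,5],[0,0,0,-0.5,0,0,5],[0,0,0,-0.6,0,0,5],[0,0,0,-0.7,0,0,5],[0,0,0,-0.7,0,0,5]]}
  clamp_n: 80

```text
time: 10.9
tool_pos: [532.4, -206.1, 57.5]
tcp_rot: [179.8, -0.0, 85.7]
ft_force: [4.7, 5.1, 2.8]
finger_gap: 11.4
grip_force: 78.5
```

```bash
python3 go.py 535,-172,57,86
```

Run:
```python
from h import *
cv2.imwrite("pics/s3.png",cal["scene"]["pixels"]);cv2.imwrite("pics/t3.png",cal["top"]["pixels"])
a=cal["scene"]["pixels"][295:355,355:420];b=cal["top"]["pixels"][240:305,400:470]
cv2.imwrite("pics/p3.png",np.hstack([cv2.resize(a,(520,480),interpolation=cv2.INTER_NEAREST),cv2.resize(b,(280,480),interpolation=2)]))
```

```text
[ 0.2 -0.  -0.3] [34.2  0.   0.5]
{'time': np.float64(10.9), 'tool_pos': array([ 532.4, -206.1,   57.5]), 'tcp_rot': array([179.8,  -0. ,  85.7]), 'ft_force': array([4.7, 5.1, 2.8]), 'joint_pos': array([-26.4,  11.6,  99.6,   0.1,  68.7, -22.1]), 'finger_gap': np.float64(11.4), 'grip_force': np.float64(78.5)}
```

View pics/p3.png

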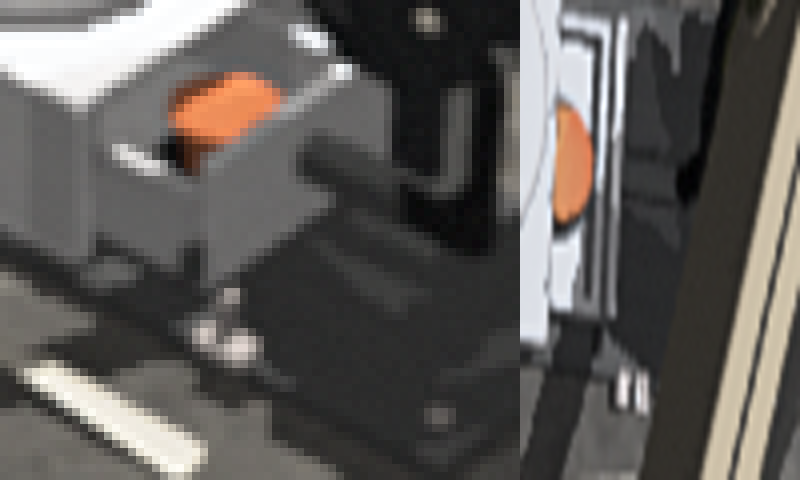

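The scene crop shows the dark pointer fin at about (378.8,328) and the clip fin top at about (383.8,331.5), so some distance remains. I'll get numbers and a contrast-stretched close-up.

Run:
```python
from h import *
np.set_printoptions(precision=1,suppress=True)
u=np.array([np.cos(np.radians(86.1)),np.sin(np.radians(86.1))]);v=np.array([-u[1],u[0]]);o=np.array([542.9,-51.2])-10*u
D=lambda P:np.r_[(P[:2]-o)@u,(P[:2]-o)@v,P[2]]
def vpl(n,p,y):
    c,d=ray(n,p);t=(y-(c[:2]-o)@v)/(d[:2]@v);return D(c+t*d)
print("mark z33",D(plane("scene",(383.5,331.2),33)),"ptr z33",D(plane("scene",(378.4,326.5),33)))
for y in(46,50,54,60):print(y,"ptr",vpl("scene",(378.4,326.5),y),vpl("scene",(378.4,329),y),"mark",vpl("scene",(383.5,331.2),y))
for n,dx in(("scene",0),):pass
print("clip top view",D(plane("top",(400+112/4,240+390*65/480),34)),"panel",D(plane("top",(422.5,260),60)))
for y in(50,54,60):print([proj("top",np.r_[o+x*u+y*v,33]) for x in(-97,-110)])
f=lambda a:cv2.resize(np.clip(a.astype(float)*2.2,0,255).astype(np.uint8),(400,400),interpolation=cv2.INTER_CUBIC)
cv2.imwrite("pics/p4.png",np.hstack([f(cal["scene"]["pixels"][315:343,368:396]),f(cal["top"]["pixels"][272:300,412:440])]))
```

```text
mark z33 [-113.2   56.7   33. ] ptr z33 [-93.7  50.1  33. ]
46 ptr [-90.6  46.   29.3] [-90.8  46.   22.5] mark [-105.4   46.    23.3]
50 ptr [-93.6  50.   32.9] [-93.8  50.   26.1] mark [-108.3   50.    27. ]
54 ptr [-96.6  54.   36.5] [-96.8  54.   29.7] mark [-111.2   54.    30.6]
60 ptr [-101.1   60.    41.8] [-101.3   60.    35.1] mark [-115.6   60.    36. ]
clip top view [-114.6   64.5   34. ] panel [-92.2  -3.5  60. ]
[(np.float64(420.4371792105476), np.float64(285.4837285124032)), (np.float64(426.28343088317683), np.float64(286.0632355319561))]
[(np.float64(420.3099921830935), np.float64(287.28951848675075)), (np.float64(426.15900117664546), np.float64(287.86913165163213))]
[(np.float64(420.1189874684013), np.float64(290.00138624361625)), (np.float64(425.9721373234303), np.float64(290.58115852074553))]
```

View pics/p4.png

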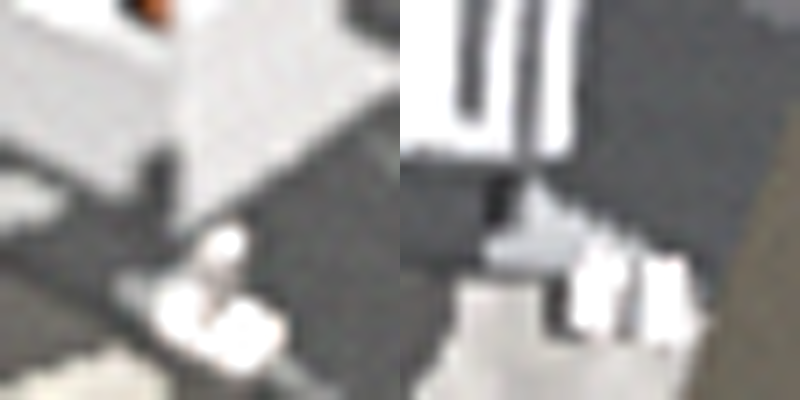

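The pointer is at about (378.7,325) in scene and column 418.5 in top, giving x ≈ -93. The clip fin is at about (383.5,330.7) and column 427.7, giving x ≈ -113.5. About 20 mm remain, so I'll go 17 and look again.

Converted, -17 mm is -0.34, -14 mm is -0.28.

Call:
steer_hand:
  offsets: {"rows": [[0,0,0,-0.1,0,0,5],[0,0,0,-0.2,0,0,5],[0,0,0,-0.28,0,0,5],[0,0,0,-0.34,0,0,5],[0,0,0,-0.34,0,0,5],[0,0,0,-0.34,0,0,5]]}
  clamp_n: 80

```text
time: 11.85
tool_pos: [531.1, -222.6, 57.5]
tcp_rot: [179.8, -0.1, 85.7]
ft_force: [3.9, 7.2, 3.8]
finger_gap: 11.2
grip_force: 78.7
```

Run:
```python
from h import *
f=lambda a:cv2.resize(np.clip(a.astype(float)*2.2,0,255).astype(np.uint8),(400,400),interpolation=cv2.INTER_CUBIC)
cv2.imwrite("pics/s5.png",cal["scene"]["pixels"]);cv2.imwrite("pics/t5.png",cal["top"]["pixels"])
cv2.imwrite("pics/p5.png",np.hstack([f(cal["scene"]["pixels"][315:340,372:397]),f(cal["top"]["pixels"][275:300,415:440])]))
```

```text
(no output)
```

View pics/p5.png

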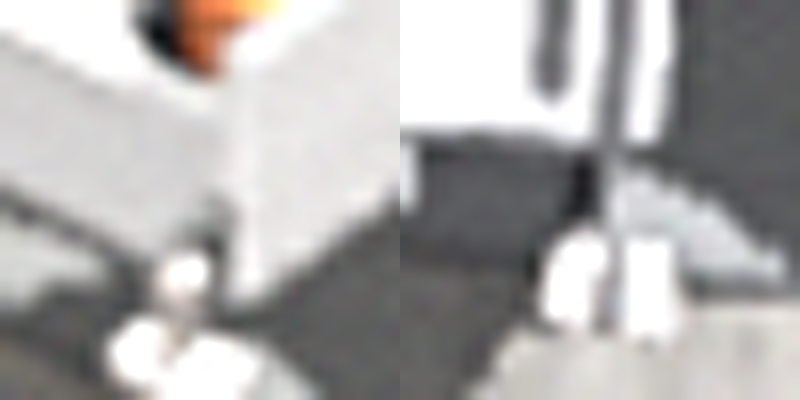

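Run:
```python
from h import *
np.set_printoptions(precision=1,suppress=True)
u=np.array([np.cos(np.radians(86.1)),np.sin(np.radians(86.1))]);v=np.array([-u[1],u[0]]);o=np.array([542.9,-51.2])-10*u
D=lambda P:np.r_[(P[:2]-o)@u,(P[:2]-o)@v,P[2]]
t=lambda a,b:(lambda q:(D(q[0]),round(q[1],1)))(tri(a,b))
for c in(427.8,429.1):print("fin",c,t((383.06,331.25),(c,292.3)),D(plane("top",(c,292.3),34)))
for c in(426.2,426.5):print("ptr",c,t((384.8,327.3),(c,286)),D(plane("top",(c,286),33)))
print("scene z34 fin",D(plane("scene",(383.06,331.25),34)),"ptr z33",D(plane("scene",(384.8,327.3),33)))
# predicted pixels of a fin/clip at x=-114 and pointer, to read the pictures
W=lambda x,y,z:np.r_[o+x*u+y*v,z]
for X in(-112,-115):
  for n,(ox,oy,g) in(("scene",(372,315,16)),("top",(415,275,16))):
    for nm,q in(("fin inner top",(X,54,34)),("fin outer top",(X,66,34)),("fin in base",(X,54,19)),("clip +x edge in",(X+9,54,19)),("clip -x edge in",(X-9,54,19)),("clip -x out",(X-9,66,19)),("clip +x out",(X+9,66,19)),("ptr y50",(-110,50,33)),("ptr low",(-110,50,19))):
      p=proj(n,W(*q));print(X,n,nm,np.round([(p[0]-ox+.5)*g+(400 if n=="top" else 0),(p[1]-oy+.5)*g]))
```

```text
fin 427.8 (array([-114.6,   62.6,   36.4]), np.float64(2.9)) [-114.1   63.4   34. ]
fin 429.1 (array([-116.4,   63.2,   37.8]), np.float64(0.7)) [-116.9   63.2   34. ]
ptr 426.2 (array([-109.7,   49.4,   37.7]), np.float64(2.4)) [-109.8   49.9   33. ]
ptr 426.5 (array([-110.1,   49.6,   38.1]), np.float64(1.9)) [-110.5   49.8   33. ]
scene z34 fin [-113.4   58.6   34. ] ptr z33 [-106.4   43.    33. ]
-112 scene fin inner top [197. 249.]
-112 scene fin outer top [144. 288.]
-112 scene fin in base [194. 336.]
-112 scene clip +x edge in [143. 311.]
-112 scene clip -x edge in [245. 362.]
-112 scene clip -x out [193. 401.]
-112 scene clip +x out [ 90. 349.]
-112 scene ptr y50 [203. 237.]
-112 scene ptr low [200. 318.]
-112 top fin inner top [603. 215.]
-112 top fin outer top [597. 302.]
-112 top fin in base [579. 221.]
-112 top clip +x edge in [515. 215.]
-112 top clip -x edge in [643. 227.]
-112 top clip -x out [637. 313.]
-112 top clip +x out [509. 301.]
-112 top ptr y50 [589. 185.]
-112 top ptr low [567. 191.]
-115 scene fin inner top [214. 258.]
-115 scene fin outer top [161. 296.]
-115 scene fin in base [211. 345.]
-115 scene clip +x edge in [160. 319.]
-115 scene clip -x edge in [262. 371.]
-115 scene clip -x out [210. 410.]
-115 scene clip +x out [107. 358.]
-115 scene ptr y50 [203. 237.]
-115 scene ptr low [200. 318.]
-115 top fin inner top [624. 217.]
-115 top fin outer top [618. 304.]
-115 top fin in base [601. 223.]
-115 top clip +x edge in [536. 217.]
-115 top clip -x edge in [665. 230.]
-115 top clip -x out [659. 315.]
-115 top clip +x out [530. 303.]
-115 top ptr y50 [589. 185.]
-115 top ptr low [567. 191.]
```

The rows are not in the units I measure in: shifts go in units of 50 mm and turns go in units of 4 degrees. I convert before sending: -5 mm is -0.1, -2.5 mm is -0.05.

Call:
steer_hand:
  offsets: {"rows": [[0,0,0,-0.05,0,0,5],[0,0,0,-0.1,0,0,5],[0,0,0,-0.1,0,0,5],[0,0,0,-0.1,0,0,5]]}
  clamp_n: 80

```text
time: 12.55
tool_pos: [530.8, -227.5, 57.5]
tcp_rot: [179.8, -0.1, 85.7]
ft_force: [4.1, 6.1, 2.8]
finger_gap: 11.2
grip_force: 78.7
```

Run:
```python
from h import *
g=lambda a:cv2.cvtColor(a,cv2.COLOR_BGR2GRAY)
f=lambda a:cv2.resize(np.clip(a.astype(float)*1.8,0,255).astype(np.uint8),(400,480),interpolation=cv2.INTER_NEAREST)
S,Tm=cal["scene"]["pixels"],cal["top"]["pixels"]
cv2.imwrite("pics/p6.png",np.hstack([f(S[316:340,374:394]),f(Tm[278:302,416:436])]))
for n,a in(("t5",cv2.imread("pics/t5.png")),("now",Tm)):
    print(n);print(g(a)[282:297,420:436])
print("scene");print(g(S)[324:338,377:392])
```

```text
t5
[[113 117 119 119 121 126 123  74  57 105 121  70  38  39  41  41]
 [ 60  70  71  75  88 102  99  68  59  95 103  55  40  41  42  42]
 [ 39  43  46  49  49  56  48  52  59  52  44  38  39  41  43  42]
 [ 40  39  40  41  39  34  19  45  73  64  59  40  40  39  40  41]
 [ 42  41  40  40  40  32  16  46  84  95  93  66  60  42  39  39]
 [ 42  44  42  44  42  28  17  49  99  98  98  97  95  67  63  43]
 [ 41  42  43  41  40  26  34  55  98  97  96  97  99  98  98  66]
 [ 41  41  42  38  38  57  85  80  89  95  89  90  95  98 100  96]
 [ 36  38  37  35  64 149 165 126  82 126 118 118  85  94  97  99]
 [ 34  34  31  29  97 231 225 149  81 185 171 181  79  83  92  94]
 [ 42  41  36  37 114 230 219  91  76 214 165 190  71  50  60  65]
 [ 39  40  37  57 147 227 217  81  82 232 187 190  85  52  55  59]
 [ 42  40  38  55 136 197 193  74  81 218 189 194 102  86  92  96]
 [ 40  43  61  58  67  93 100  66  81 157 170 183 101  90  94  95]
 [ 40  66  94  91  86  91 
[... 1240 characters left out ...]
6 105]
 [ 97  98  98  96  97  97  97  97  96  91  95 107 110 105 104]
 [ 90  97  99  98  98  97  98  96  95  87  80  99 111 106 105]
 [ 67  80  91  96  97  96  97  93  97  91  62  88 109 106 105]
 [ 65  55  66  81  91  99 106  97  75  65  47  84 109 106 105]
 [ 88  66  45  50  68 113 167 154  62  36  45  84 110 107 106]
 [ 98  91  67  43  69 116 150 128  50  33  44  87 110 108  96]
 [ 72  71  59  42  63  92  96  75  41  35  53  90 102  85  67]
 [ 42  42  42  38  54  74  80  65  42  33  50  76  77  52  41]
 [ 41  39  42  69  84  77  77  69  50  33  38  51  50  41  42]
 [ 39  43  74 143 151  93  84 123 130  76  47  59  65  42  41]
 [ 35  51 102 166 164 101 138 192 199 162 111  88  90  67  46]]
```

View pics/p6.png

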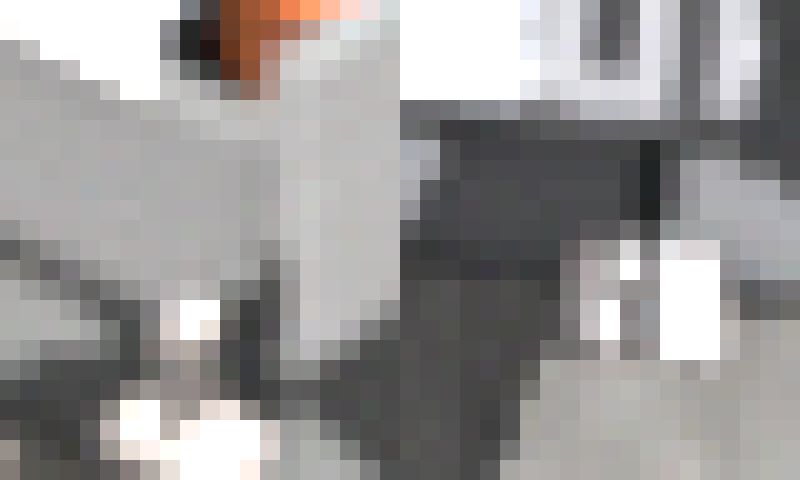

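The top view shows the pointer at column ~428.7 and the clip fin's dark side at 427–429 with its bright top at column ~429.5. In scene the pointer (386,331) is nearly in line with the fin top (383.7,331.9). It's within 1–2 mm, so I'll refine numerically using the unshadowed clip pixels.

Run:
```python
from h import *
g=lambda a:cv2.cvtColor(a,cv2.COLOR_BGR2GRAY)
print(g(cv2.imread("pics/top0.png"))[288:298,421:436])
print(g(cv2.imread("pics/scene0.png"))[327:344,376:392])
# pointer in s3: scene, clear of the clip
print(g(cv2.imread("pics/s3.png"))[322:336,373:388])
u=np.array([np.cos(np.radians(86.1)),np.sin(np.radians(86.1))]);v=np.array([-u[1],u[0]]);o=np.array([542.9,-51.2])-10*u
W=lambda x,y,z:np.r_[o+x*u+y*v,z]
for q in((-115,60,19),(-115,60,34),(-116,60,34),(-115,48,34),(-115,48,33),(-93,48,33),(-98,48,33)):print(q,np.round(np.array([proj(n,W(*q)) for n in("scene","top")])+.5,2))
```

```text
[[108 109 109 107 109 107 110 104 110 108 108 109 110 109 109]
 [106 106 105 102 123 116 104  89 102  99 104 107 110 110 110]
 [ 94  94  95 108 186 173 132  80 128 130 135 100 105 108 110]
 [ 76  59  64 134 237 235 159  84 199 194 207  89  96 104 106]
 [105  51  49 149 238 233 110  81 227 185 216  82  60  71  77]
 [105  50  62 167 240 233 100  81 233 208 217  99  61  67  70]
 [104  53  64 155 212 208  88  89 223 208 215 117 100 105 109]
 [106  75  68  78 108 117  83 101 180 192 195 114 103 107 110]
 [108 106 105 100 107 113 113 111 113  99 113 104 105 109 109]
 [104 105 105 105 111 116 118 114 111 106 104 104 108 108 108]]
[[107 107 108 107 108 109 111 111 109 110 110 110 111 110 112 106]
 [109 108 108 107 109 107 109 108 110 109 110 110 110 108 110 111]
 [109 109 109 108 108 106 106 106 105 109 110 110 112 110 109 108]
 [107 109 108 109 109 107 108 119 119 106 108 110 113 110 111 109]
 [108 107 108 108 109 111 137 189 178 105 105 108 110 110 110 110]
 [111 110 108 107 107 117 138 164 145  98 106 107 107 109 110 111]
 [110 111 111 109 106 106 105  94  89 100 109 108 108 107 109 109]

[... 1201 characters left out ...]
 49  78  86  70  67  65  40  40  44]
 [ 42  44  42  41  40  40  45  58  62  86 151 149  59  40  42]
 [ 43  43  43  44  44  42  39  43  67 106 144 130  56  39  41]
 [ 44  44  43  40  41  42  44  60  83  95  96  76  47  42  42]
 [ 40  39  44  43  44  61  80  91  95  80  79  67  43  41  42]
 [ 36  38  40  56  71  83 107 150 154  95  75  71  54  39  38]]
(-115, 60, 19) [[383.54 337.77]
 [427.35 291.63]]
(-115, 60, 34) [[383.74 332.31]
 [428.82 291.28]]
(-116, 60, 34) [[384.1  332.48]
 [429.27 291.33]]
(-115, 48, 34) [[387.02 329.91]
 [429.19 285.86]]
(-115, 48, 33) [[387.   330.28]
 [429.09 285.88]]
(-93, 48, 33) [[379.23 326.46]
 [419.2  284.9 ]]
(-98, 48, 33) [[380.98 327.32]
 [421.45 285.13]]
```

The clip base and fin geometry from both views agree that about 2 mm remains (top 1.4–2.2, scene 2.8). I'll pull 2 mm more.

Converted, -2 mm is -0.04, -1 mm is -0.02.

Call:
steer_hand:
  offsets: {"rows": [[0,0,0,-0.02,0,0,5],[0,0,0,-0.04,0,0,5],[0,0,0,-0.04,0,0,5],[0,0,0,-0.04,0,0,5]]}
  clamp_n: 80

```text
time: 13.25
tool_pos: [530.6, -229.4, 57.5]
tcp_rot: [179.8, -0.1, 85.7]
ft_force: [4.7, 6.2, 2.4]
finger_gap: 11.4
grip_force: 78.7
```

Run:
```python
from h import *
g=lambda a:cv2.cvtColor(a,cv2.COLOR_BGR2GRAY)
print(g(cal["top"]["pixels"])[284:296,424:435]);print(g(cal["scene"]["pixels"])[326:337,380:392])
```

```text
[[ 51  53  57  55  57  58  55  51  53  57  38]
 [ 39  38  40  39  35  26  45  54  60  59  39]
 [ 42  39  41  41  34  16  47  77  96  93  65]
 [ 43  42  42  43  31  22  70  83  97  97  95]
 [ 42  43  43  41  27  35 100  98  99  98  97]
 [ 42  51  47  43  39  62  88  92  94  96  96]
 [ 53  78  73  61  67 129 120 120  88  93  96]
 [ 63  97  94  75  79 189 172 181  79  82  91]
 [ 67  99  95  73  84 219 165 190  70  49  60]
 [ 72 101  96  68  88 234 186 191  86  52  56]
 [ 66  88  91  61  86 219 189 194 102  86  91]
 [ 62  72  86  70  83 156 170 183 101  90  93]]
[[ 96  98  96  97  97  97  94  94  98 109 109 106]
 [ 98  97  97  98  97  96  95  93  97 107 108 105]
 [ 99  97  97  97  98  97  94  86  86 101 107 105]
 [ 97  98  97  96  96  97  90  65  66  92 107 104]
 [ 80  90  97 102 101  97  83  48  57  90 107 105]
 [ 51  68 112 163 157  86  60  40  56  90 108 106]
 [ 63  68 116 149 131  64  37  34  57  92 106 107]
 [ 56  63  91  97  76  45  35  39  66  97 103  89]
 [ 42  55  76  80  65  40  36  44  80 101  81  57]
 [ 62  76  79  78  70  52  35  37  60  71  51  41]
 [ 94  90  75  85 124 129  75  43  42  44  40  41]]
```

Converted, -0.6 mm is -0.012.

Call:
steer_hand:
  offsets: {"rows": [[0,0,0,-0.012,0,0,5],[0,0,0,-0.012,0,0,5],[0,0,0,-0.012,0,0,5],[0,0,0,-0.012,0,0,5]]}
  clamp_n: 80

```text
time: 13.85
tool_pos: [530.6, -230.0, 57.5]
tcp_rot: [179.8, -0.1, 85.7]
ft_force: [4.2, 7.8, 3.9]
finger_gap: 11.3
grip_force: 78.7
```

Call:
steer_hand:
  offsets: {"rows": [[0,0,0,0,0,0,5],[0,0,0,0,0,0,5],[0,0,0,0,0,0,5],[0,0,0,0,0,0,5]]}

```text
time: 14.35
tool_pos: [530.6, -230.0, 57.5]
tcp_rot: [179.8, -0.1, 85.7]
ft_force: [4.3, 7.1, 3.6]
finger_gap: 10.9
grip_force: 78.7
```

```bash
python3 -c "
from bench import r
print(r.hand_in())"
```

```text
the job is handed in; nothing more can be done
None
```

I swung the lever to its stop and it sprang back; the tray is now pulled out about 58 mm and held there, with the pointer within about 1 mm of the mark by my camera measurements; the job was handed in at 14.4 s.

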